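# Steady the rocking hump-mould stand with a wedge

### The arm

A 7-joint arm with a two-finger parallel gripper is mounted at the origin on the work surface. World frame = base frame: x ahead of the robot, y to its left, z up, the work surface at z = 0. Lengths are in m, angles in rad, forces in N, time in s.
With the tool pointing down it reaches from about 0.4 to 0.85 m from the base axis. Payload 4.5 kg.
Tool frame: the origin (TCP) lies midway between the tips of the shut fingers; the grasp point (between the pads) lies 19 mm behind it (bot.tcp_to_grasp is the z of the grasp point in the tool frame, in m); z points along the fingers, y is the direction in which the jaws open and shut (so a half turn about z gives the same grasp; the last joint's range is limited). The gripper opens to 85 mm and grips with 20 to 120 N. Pads are 22 mm wide; open, the fingers measure 114 mm over their backs; the gripper's body (76 mm by 85 mm) begins 54 mm behind the grasp point. The pads swing forward as they close: fully open they stand 13 mm farther back than shut.
Start: joints at [-1.169, 0.689, -0.195, 1.565, 0.157, 0.902, -0.215], TCP at [0.225, 0.583, 0.231] pointing down, gripper open.
Joint ranges: [-3.01, 3.01], [-0.46, 2.08], [-1.47, 1.51], [0.13, 2.56], [-1, 4.14], [0.04, 2.09], [-2.66, 2.66]. Speed limits (rad/s): [2.57, 2.57, 3.14, 3.14, 3.14, 3.14, 3.14].

### API

Orientations are given as a rotation vector (axis times angle).
In Python, from plant import bot gives the robot as it stands. The module is installed in compiled form; this text tells all that it offers.
- The arm moves only by the shell command python3 -m jog 'ROWS' [FORCE]. ROWS is JSON, one flat list of numbers, 5 for each row, row after row: the closure in counts, from 0 (fully open) to 255 (shut), then the shift along the world's x, y, z in cm, then the turn about the world's z in rad. A call has 1 to 8 rows; each row is the pose to reach, as a shift and turn from the pose measured when the call began; what a row does not reach only later rows make up. A row lasts 1/8 s, in which the tool goes at most 62.5 mm and 10.7 degrees, less where a joint would pass 70% of its speed; a pose out of reach is approached as far as the arm can. A call with a gripper value outside its range is refused whole. The fingers move at their own pace and stop on an object; FORCE is the grip in N (left out, the last holds). Time passes only in rows, so rows that repeat a pose let the fingers close. It gives the time, the measured TCP pose, the force and the opening at its end, in the units of the state.
- bot.state(): the state, without advancing time (a new reading comes with each control period).
- bot.read_camera(name): name is "scene" or "top"; returns a dict with "color" (384x512x3 uint8, red, green, blue), "range_z" (384x512 float32, m along the optical axis (not along the pixel's ray), 0 where there is no reading), "fx", "fy", "cx", "cy" (pixels), "position" and "orientation" of the camera in the world. Camera axes: x right, y down, z forward; pixel columns grow to the right and rows downward; lengths in m; the calibration is good to about 2 mm. A picture is of the moment at which its call begins.
- bot.close_job(): hands the job in, once; it reports no verdict.
The state is a dict: "clock": time; "q": joint angles; "joint_vel": joint speeds; "tau": joint torques, N m; "eef_pos": TCP position; "tcp_rot": TCP orientation; "contact_force": force on the tool from outside, world axes, zero at the start; "moment": the same for the moment, N m; "opening": opening from 0.0 (shut) to 1.0 (fully open).
Only numpy, scipy, OpenCV 4.12 (cv2) and the standard library are available. Lean on these libraries where they do the work, as an engineer would, in place of code of your own. Each camera call takes 0.05 s, during which the arm holds its last target.

### The job

The low wooden stand that carries the plaster hump mould rocks, because one of its four feet, at the corner farthest from the dome, is too short and hangs above the bench. Without picking anything up or dragging the stand out of its place, push the wooden wedge along the bench, thin end first, in under the short foot until it just takes up the gap, then test by pressing down firmly on the stand's deck right above that foot (about one kilogram's weight): the stand must stay level and not dip; if it dips, push the wedge further in and test again. Finish while still pressing down there, the stand level and borne by the wedge, and leave the other things on the bench alone.

Things in the scene. Friction and masses are not known exactly. Their poses are not given: they have to be found in the camera images.
- stand: loose wooden stand, 2 to 3 kg: deck 200 mm (own x) by 260 mm (own y), 22 mm thick, top 64 mm above the bench; a white plaster dome (100 mm across, 50 mm high) fixed on it at x +36, y +45 mm. Four 36 mm square feet centred at x +-80, y +-110 mm; three stand on round glides (18 mm across, 5 mm high), the one at x -80, y -110 hangs above it. It slides only at some 10 N or more. Origin: centre of the stand at bench level; z up
- short_foot (a point): bench-level point (z 0 of the stand, its axes) below the centre of the short foot. That foot, 36 mm square, has lost its glide and is worn: its flat underside hangs an unknown 5 to 10 mm above the bench; its outer face is 18 mm from here towards the stand's -y; behind it, under the deck, is open space. The wedge goes in towards +y
- stand_press (a point): point on the deck's top straight above the short foot, 64 mm above the bench (axes as the stand's): where to press. The deck is bare for 50 mm around it, its edges are 20 mm away. Unwedged, the stand sits level on three feet and dips 5 to 10 mm here under 4 to 6 N
- wedge: loose wooden wedge lying flat, 140 mm long (own y) by 50 mm wide (own x), 0.06 to 0.13 kg: 3 mm thick at the thin end (+y), rising 0.15 mm per mm to a 24 mm high upright back face at -y. It starts with the thin end 40 to 90 mm outside the short foot, pointing roughly at it. It slides at under 1 N; under the foot it jams and the push rises fast past 4 N. Origin: centre of its underside
- wedge_tip (a point): middle of the wedge's thin end, at its underside (axes as the wedge's)
- wedge_back (a point): middle of the wedge's upright back face, 12 mm above its underside (axes as the wedge's)
- batten: bystander: flat wooden strip 28 x 170 x 12 mm, even thickness; origin: centre of its underside
- brush: bystander: flat brush 170 mm long, lying; origin at its underside
- dishes: bystander: two stacked unfired dishes, 112 mm across, 61 mm high; origin: centre of the underside
- cup: bystander: terracotta cup 72 mm across, 75 mm high; origin: centre of the underside
- sponge: bystander: sponge block 70 x 100 x 32 mm; origin: centre of the underside
- jar: bystander: glass jar 72 mm across, 95 mm high; origin: centre of the underside
- sander: bystander: lying roll of abrasive, 34 mm across, 85 mm long; origin at its underside
Mind the look-alikes: they are no part of the job. Leave any blue, orange or turquoise look-alike of the wedge alone.

How it is judged:
By the outcome, as a careful person would: the job done as asked, in the order asked, and still so for the second after the job is handed in, while the arm keeps its last pose, push and grip.
It also fails if it takes over 58 s, if anything falls off the work surface, if the arm or the gripper's body presses on something with over 40 N, if the wrist force passes 120 N, or if a joint passes its speed limit or range.

## Working session

There is one attempt and no reset: what is moved stays moved. The work goes in short steps, Python scripts to look and compute and a shell command to move; the robot and the scene stay as the last step left them, time stands still between calls to the robot, and variables do not carry over. Pictures are saved under pics/ and viewed, and the job is handed in when it is done.

```bash
mkdir -p pics; cat > h.py <<'E'
import numpy as np, cv2
from scipy.spatial.transform import Rotation as R
from plant import bot
def cam(n):
    c=bot.read_camera(n)
    o=np.array(c["orientation"],float)
    c["R"]=o if o.shape==(3,3) else (R.from_rotvec(o).as_matrix() if o.size==3 else R.from_quat(o).as_matrix())
    c["p"]=np.array(c["position"]);return c
def pts(c):
    v,u=np.mgrid[0:384,0:512];z=c["range_z"]
    P=np.stack([(u-c["cx"])/c["fx"]*z,(v-c["cy"])/c["fy"]*z,z],-1)
    return P@c["R"].T+c["p"]
def ray(c,u,v,h):
    d=c["R"]@np.array([(u-c["cx"])/c["fx"],(v-c["cy"])/c["fy"],1.]);t=(h-c["p"][2])/d[2]
    return c["p"]+t*d
def proj(c,P):
    q=c["R"].T@(np.array(P)-c["p"]);return q[0]/q[2]*c["fx"]+c["cx"],q[1]/q[2]*c["fy"]+c["cy"]
E
python3 - <<'E'
from h import *
for n in("top","scene"):
    c=cam(n);cv2.imwrite(f"pics/{n}0.png",cv2.resize(c["color"][...,::-1],(800,600)))
    print(n,c["p"],c["orientation"],c["fx"],c["cx"],c["cy"])
s=bot.state();print({k:np.round(v,3) for k,v in s.items()},bot.tcp_to_grasp)
E
```

```text
top [0.35207246 0.01113697 1.59976567] [-2.13372349  2.18363871 -0.11974955] 489.0710533791207 251.5880481468152 188.10218470029974
scene [ 1.09535105 -0.35521571  1.2231105 ] [-2.32254447 -1.26624548  0.37428813] 400.9504804789398 257.02799377292416 192.95011632837625
{'clock': np.float64(0.1), 'q': array([-1.169,  0.69 , -0.195,  1.566,  0.157,  0.903, -0.215]), 'joint_vel': array([ 0.001, -0.004, -0.   , -0.001,  0.001,  0.   ,  0.001]), 'tau': array([-3.0000e-03, -5.4060e+01, -1.2710e+00, -1.5898e+01,  9.0000e-03,
        4.0000e-03, -0.0000e+00]), 'eef_pos': array([0.225, 0.583, 0.231]), 'tcp_rot': array([-5.740e-01, -3.088e+00,  3.000e-03]), 'contact_force': array([-0.716, -0.128, -0.108]), 'moment': array([-0.005,  0.014,  0.018]), 'opening': np.float64(1.004)} -0.0187
```

View pics/top0.png

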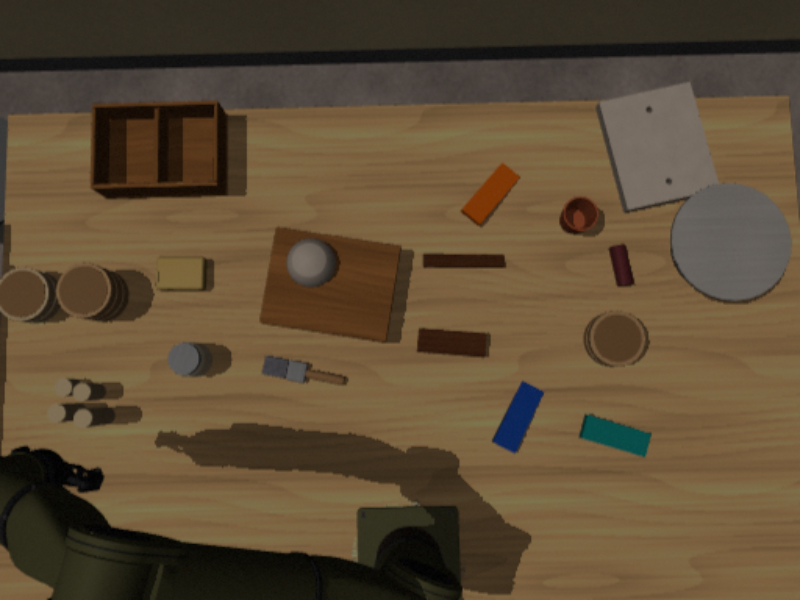

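View pics/scene0.png

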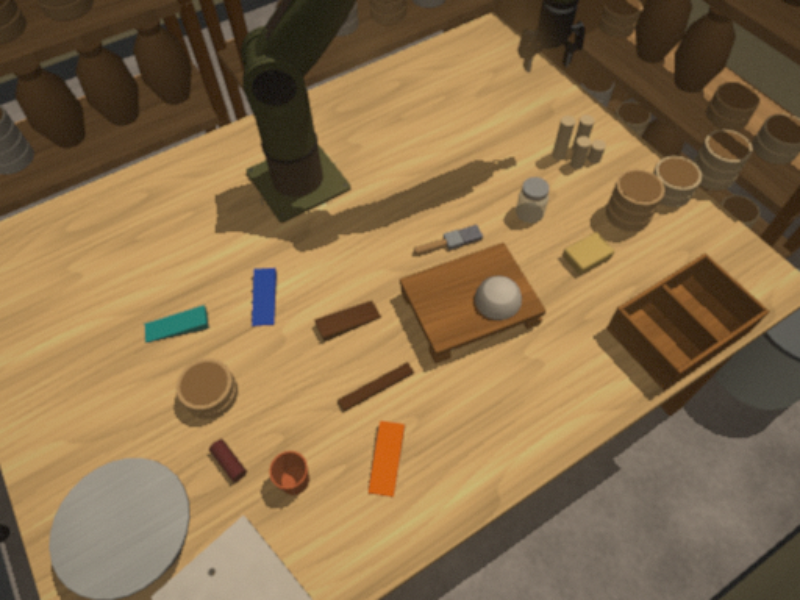

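The top view shows the stand at (332,285), its dome at (312,262), and the farthest corner at about (387,340). The wedge could be the brown block at (452,342), the batten at (463,260), or the orange (490,195), blue (518,417) or turquoise (615,435) look-alikes. The brown block fits: it is wood-coloured, about 140x50 mm, and points at the short foot. I'll measure it next and check it in a crop.

```bash
cat > m.py <<'E'
from h import *
def box(P2):
    r=cv2.minAreaRect((P2*1000).astype(np.float32));return r
def run(tag):
    c=cam("top");P=pts(c);z=P[...,2];col=c["color"]
    hsv=cv2.cvtColor(col,cv2.COLOR_RGB2HSV)
    m=(z>.055)&(z<.073)&(P[...,0]>.3)&(P[...,0]<.75)&(P[...,1]>-.1)&(P[...,1]<.3)
    m=m.astype(np.uint8)
    n,l,st,ce=cv2.connectedComponentsWithStats(m)
    i=1+np.argmax(st[1:,4]);pp=P[l==i];print("deck",st[i],"z",np.median(pp[:,2]),box(pp[:,:2]))
    print(" deck corners",np.round(cv2.boxPoints(box(pp[:,:2]))))
    d=(z>.09)&(z<.13)&cv2.dilate((l==i).astype(np.uint8),np.ones((25,25))).astype(bool)
    if d.any(): print("dome",P[d].mean(0),P[d][:,2].max())
    return c,P
if __name__=="__main__":
    c,P=run("a")
    z=P[...,2]
    for (u0,v0,u1,v1) in [(262,205,318,232),(265,158,328,175)]:
        s=c["color"][v0:v1,u0:u1].astype(int);mk=(s.sum(-1)<200)
        hh=P[v0:v1,u0:u1]
        g=cv2.cvtColor(c["color"][v0:v1,u0:u1],cv2.COLOR_RGB2GRAY)
        t,mk=cv2.threshold(g,0,255,cv2.THRESH_BINARY_INV+cv2.THRESH_OTSU);mk=mk>0
        q=hh[mk];print(mk.sum(),t,box(q[:,:2]),np.round(cv2.boxPoints(box(q[:,:2]))))
        for y in np.arange(q[:,1].min(),q[:,1].max(),.015):
            k=(q[:,1]>=y)&(q[:,1]<y+.015);print(round(y,3),np.round(np.median(q[k,2]),4),end="; ")
        print()
    cr=c["color"][145:245,240:340][...,::-1];cv2.imwrite("pics/crop0.png",cv2.resize(cr,(600,600),interpolation=cv2.INTER_CUBIC))
    s=cam("scene");cr=s["color"][140:270,190:360][...,::-1];cv2.imwrite("pics/crop1.png",cv2.resize(cr,(785,600),interpolation=cv2.INTER_CUBIC))
E
python3 m.py
```

```text
deck [ 166  146   91   73 4284] z 0.06307048446156849 ((555.84814453125, 146.25729370117188), (260.7370910644531, 200.96237182617188), 79.8652572631836)
 deck corners [[434.  36.]
 [632.   0.]
 [678. 257.]
 [480. 292.]]
dome [0.59679292 0.18268465 0.10389399] 0.12223956398244873
701 65.0 ((427.70501708984375, -76.71238708496094), (95.92359924316406, 211.06851196289062), 16.286113739013672) [[ 352.   11.]
 [ 411. -191.]
 [ 503. -165.]
 [ 444.   38.]]
-0.181 0.0011; -0.166 0.021; -0.151 0.0194; -0.136 0.0175; -0.121 0.0149; -0.106 0.0128; -0.091 0.0111; -0.076 0.0078; -0.061 0.0065; -0.046 0.0039; -0.031 0.0024; -0.016 nan; -0.001 1.5998; 
456 66.0 ((527.6181640625, -58.55986022949219), (141.37094116210938, 350.2999267578125), 46.36788558959961) [[ 352.   11.]
 [ 606. -231.]
 [ 703. -128.]
 [ 450.  113.]]
-0.22 0.0106; -0.205 0.0115; -0.19 0.0111; -0.175 0.0098; -0.16 0.0103; -0.145 0.011; -0.13 0.0107; -0.115 0.0095; -0.1 0.0092; -0.085 0.0095; -0.07 0.0106; -0.055 0.0106; -0.04 nan; -0.025 nan; -0.01 nan; 0.005 1.5998;
  return _methods._mean(a, axis=axis, dtype=dtype,
  ret = ret.dtype.type(ret / rcount)
```

```bash
cat > w.py <<'E'
from h import *
from m import box
def wedge(c,P,u0=225,v0=190,u1=325,v1=235,show=False):
    """wedge top contour by colour, cast to the sloping top by depth; returns fitted rect"""
    col=c["color"][v0:v1,u0:u1];q=P[v0:v1,u0:u1]
    g=cv2.cvtColor(col,cv2.COLOR_RGB2GRAY)
    mk=((g<72)&(q[...,2]<.03)&(q[...,2]>-.01)&(c["range_z"][v0:v1,u0:u1]>0)).astype(np.uint8)
    n,l,st,ce=cv2.connectedComponentsWithStats(mk);return g,mk,l,st,q
if __name__=="__main__":
    c=cam("top");P=pts(c);g,mk,l,st,q=wedge(c,P,255,200,325,240)
    print(st)
    for r in range(0,40,1): print(r+200," ".join("%3d"%x for x in g[r,5:65:1]))
E
python3 w.py; 
```

```text
[[   0    0   70   40 2022]
 [   0    0    4   19   49]
 [  12   10   47   19  729]]
200 109 108 110 108 108 108 108 108 110 110 109 109 109 109 107 108 107 108 106 107 107 107 106 105 105 105 104 104 104 104 104 104 102 104 103 103 105 104 104 105 103 103 103 103 103 103 103 103 103 102 101 103 101 101 101 102 102 101 100 100
201 108 108 109 110 109 108 110 108 108 108 107 107 105 108 105 104 104 103 103 104 103 105 105 103 105 104 104 104 104 104 105 105 104 104 103 105 103 104 105 104 103 103 104 103 105 104 104 104 103 104 104 104 103 104 104 103 102 102 103 102
202 108 106 105 104 103 105 107 105 100 101 101 101 103 103 102 103 102 103 102 103 104 102 104 103 104 104 103 105 105 105 106 104 105 104 104 103 103 103 105 104 104 104 103 103 102 104 104 103 103 105 103 103 103 104 103 102 102 102 102 102
203 104 105 103 100 101 101 100 102 102 102 103 103 102 103 102 103 103 103 104 104 103 103 105 103 103 103 104 104 104 105 103 104 104 103 104 104 102 105 104 103 102 104 102 102 102 102 102 102 103 102 102 103 102 103 103 102 104 104 102 103
204 102 102 101 103 101 103 103 102 102
[... 8044 characters left out ...]
 106 107 106 107 107 106 107 107 107 107 107 107 107 108 107 108 108 107 106 109 107 106 108 107 108 108 107 109 108 108 108 108 108 108 109 108 109 109 109 110 109 108 109 109 109 108 110 110 108 108 109 108 110
238 106 106 105 106 106 105 106 105 107 106 106 106 107 106 106 106 107 107 107 106 107 106 107 107 107 106 107 108 108 108 108 107 107 109 107 108 107 107 108 107 109 109 108 109 108 107 108 107 108 109 108 109 107 110 108 108 108 108 109 108
239 106 107 108 106 106 105 105 105 105 105 104 105 105 105 106 106 106 106 106 106 106 104 106 105 106 105 105 105 108 105 106 106 107 107 107 105 106 106 105 108 106 105 106 106 105 108 108 108 108 108 107 108 108 107 108 106 109 109 108 107
```

View pics/crop0.png

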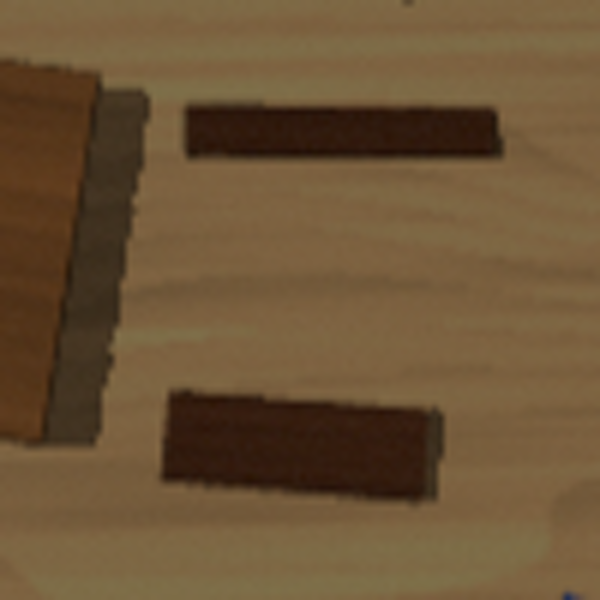

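View pics/crop1.png

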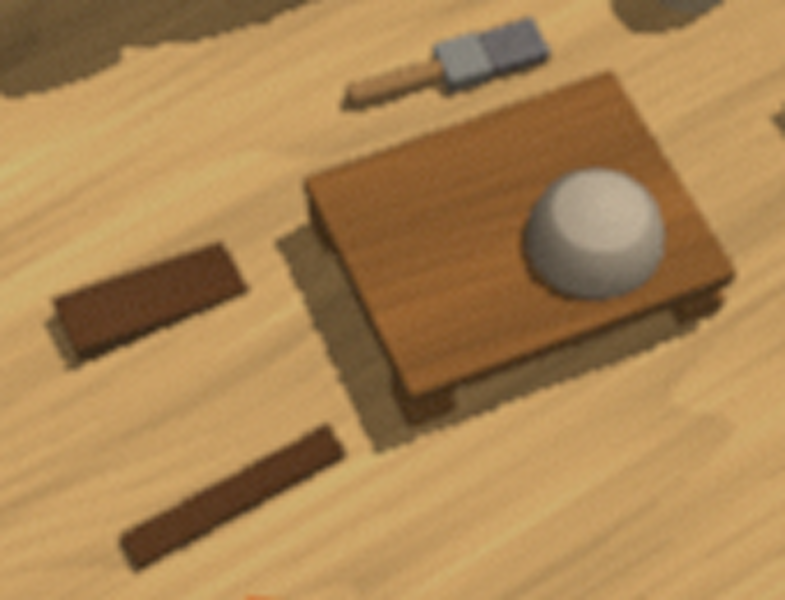

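```bash
cat > f.py <<'E'
from h import *
from m import box
def axes(r):
    (cx,cy),(a,b),t=r;t=np.radians(t)
    ux=np.array([np.cos(t),np.sin(t)]);uy=np.array([-np.sin(t),np.cos(t)])
    yv=ux if a>b else uy
    if yv[1]<0:yv=-yv
    xv=np.array([yv[1],-yv[0]])
    return np.array([cx,cy])/1e3,xv,yv,max(a,b),min(a,b)
def stand(c,P):
    z=P[...,2];m=((z>.05)&(z<.073)&(P[...,0]>.3)&(P[...,0]<.75)&(P[...,1]>-.1)&(P[...,1]<.3))
    n,l,st,ce=cv2.connectedComponentsWithStats(m.astype(np.uint8));i=1+np.argmax(st[1:,4])
    k=l==i;A=np.c_[P[k][:,:2],np.ones(k.sum())];co=np.linalg.lstsq(A,P[k][:,2],rcond=None)[0]
    vv,uu=np.where(k);Q=np.array([ray(c,u,v,.064)[:2] for u,v in zip(uu,vv)])
    return axes(box(Q)),co,k.sum()
def wedge(c,P,u0=255,v0=200,u1=325,v1=240,th=43):
    g=cv2.cvtColor(c["color"],cv2.COLOR_RGB2GRAY)
    mk=np.zeros_like(g);mk[v0:v1,u0:u1]=g[v0:v1,u0:u1]<th
    n,l,st,ce=cv2.connectedComponentsWithStats(mk);i=1+np.argmax(st[1:,4]);k=l==i
    return axes(box(P[k][:,:2])),st[i]
def cpr(p,o,xv,yv): d=p-o;return d@xv,d@yv
if __name__=="__main__":
    c=cam("top");P=pts(c)
    (o,xv,yv,L,W),co,n=stand(c,P);print("stand",o,"yaw",np.arctan2(-yv[0],yv[1]),L,W,"plane",co)
    sf=o-.08*xv-.11*yv;print("short_foot",sf, "dome pred",o+.036*xv+.045*yv)
    (w,wx,wy,l,ww),st=wedge(c,P);print("wedge",w,"yaw",np.arctan2(-wy[0],wy[1]),l,ww,st)
    tip=w+.07*wy;back=w-.07*wy
    print("tip in sf frame mm",1e3*np.array(cpr(tip,sf,xv,yv)),"back",1e3*np.array(cpr(back,sf,xv,yv)),"tip w",tip,"back w",back,"yv",yv)
    for n,a in(("tip",np.r_[tip,.003]),("back",np.r_[back,.024]),("press",np.r_[sf,.064])):print(n,proj(c,a))
E
python3 f.py
```

```text
stand [0.55478625 0.14562677] yaw -0.17583347991777326 259.4775695800781 200.02914428710938 plane [0.00222636 0.00017934 0.06166842]
short_foot [0.4567776  0.05131716] dome pred [0.59810297 0.18363548]
wedge [ 0.42609296 -0.07359564] yaw 0.2953691658403571 205.2202606201172 92.29993438720703 [267 210  45  18 627]
tip in sf frame mm [-40.13774136 -65.98279852] back [  23.41640642 -190.72601597] tip w [ 0.40571644 -0.00662701] back w [ 0.44646947 -0.14056427] yv [0.17492883 0.98458108]
tip (np.float64(260.0506200766419), np.float64(228.53184406021126))
back (np.float64(301.37572748713916), np.float64(214.66961839731113))
press (np.float64(241.42303950100506), np.float64(212.01548134226806))
```

```bash
sed -i 's/k=l==i$/k=(l==i)\&(P[...,2]<.1)/' f.py && sed -i 's/i=1+np.argmax(st\[1:,4\]);k=(l==i)&(P\[...,2\]<.1)$/&/' f.py; python3 f.py; python3 - <<'E'
from f import *
c=cam("top")
print((c["range_z"]==0).mean())
E
```

```text
stand [0.55477319 0.14555316] yaw -0.17583347991777326 259.6270751953125 200.02914428710938 plane [0.00010404 0.00088481 0.06282243]
short_foot [0.45676454 0.05124355] dome pred [0.59808991 0.18356187]
wedge [ 0.43497708 -0.10152233] yaw -0.10656519259703019 141.38613891601562 48.03758239746094 [267 210  45  18 628]
tip in sf frame mm [  0.426737   -84.38951546] back [  10.11654412 -224.05378304] tip w [ 0.44242253 -0.03191942] back w [ 0.42753163 -0.17112524] yv [0.17492883 0.98458108]
tip (np.float64(267.5201549255441), np.float64(217.0782916347448))
back (np.float64(311.0819175252155), np.float64(220.33332724741558))
press (np.float64(241.44652685353205), np.float64(212.01908784393456))
0.0039011637369791665
```

The enlarged crops confirm it. The brown block, top pixels (267–311, 210–228), slopes from about 3 mm at the stand end to about 22 mm at its far end, and measures 141x48 mm. The upper strip is an even 11 mm high, so it is the batten. The stand measures 260x200 mm and its predicted dome position matches what I measured.

I'll shut the fingers, keep the jaw line along the stand's x, and go round at height to behind the wedge.

```bash
python3 -m jog '[255,27,-33,0,-0.7,255,27,-33,0,-0.7,255,27,-33,0,-0.7,255,27,-33,0,-0.7,255,27,-33,0,-0.7,255,27,-33,0,-0.7,255,27,-33,0,-0.7,255,27,-33,0,-0.7]' 40
```

```text
clock: 1.4
eef_pos: [0.4982, 0.2476, 0.2313]
tcp_rot: [1.61, 2.694, -0.002]
contact_force: [-0.1, 1.4, -0.7]
opening: 0.002
```

```bash
python3 -m jog '[255,-8.1,-46.4,0,-0.67,255,-8.1,-46.4,0,-0.67,255,-8.1,-46.4,0,-0.67,255,-8.1,-46.4,0,-0.67,255,-8.1,-46.4,0,-0.67,255,-8.1,-46.4,0,-0.67,255,-8.1,-46.4,0,-0.67,255,-8.1,-46.4,0,-0.67]'
```

```text
clock: 2.4
eef_pos: [0.4167, -0.2186, 0.2315]
tcp_rot: [2.408, 2.012, -0.004]
contact_force: [1.0, 0.5, 0.6]
opening: 0.001
```

```bash
python3 -m jog '[255,0,0,-6,0,255,0,0,-12,0,255,0,0,-16,0,255,0,0,-16,0]'; python3 - <<'E'
from h import *
s=bot.state();print(np.round(s["q"],2),R.from_rotvec(s["tcp_rot"]).as_matrix().round(3),s["eef_pos"],s["contact_force"])
c=cam("scene");cv2.imwrite("pics/s1.png",cv2.resize(c["color"][...,::-1],(800,600)))
E
```

```text
clock: 2.9
eef_pos: [0.4155, -0.2168, 0.0695]
tcp_rot: [-2.408, -2.015, 0.006]
contact_force: [-0.8, 0.1, -0.2]
opening: 0.001
[ 0.36  0.8   0.03  2.16 -0.09  0.19  0.29] [[ 0.176  0.984 -0.004]
 [ 0.984 -0.176 -0.001]
 [-0.002 -0.004 -1.   ]] [ 0.41553223 -0.21682468  0.06949819] [-0.7829693   0.12590797 -0.2244765 ]
```

View pics/s1.png

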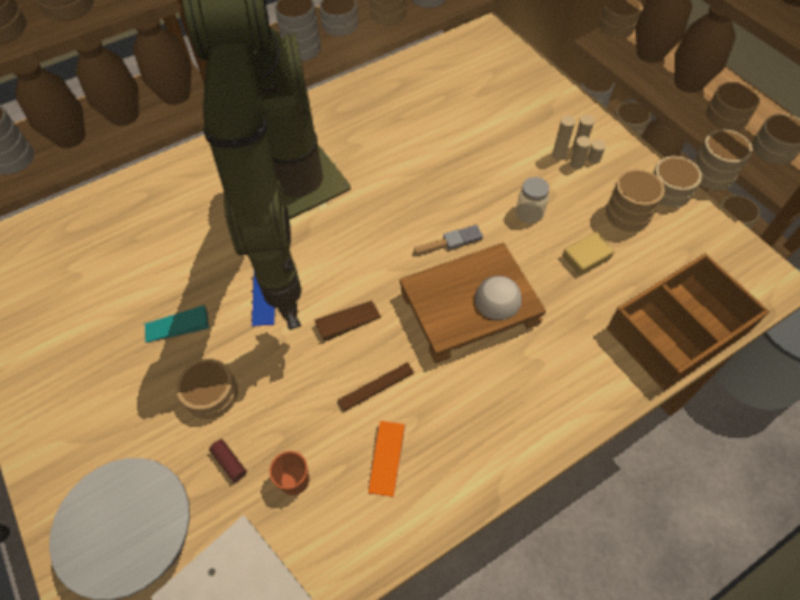

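The scene view shows the fingertips at (292,322), behind the wedge at (347,320), with the blue look-alike at (263,300) nearby. I'll check the clearance to the blue block before lowering.

```bash
python3 - <<'E'
from h import *
c=cam("scene");h=cv2.cvtColor(c["color"],cv2.COLOR_RGB2HSV);P=pts(c)
m=(h[...,0]>105)&(h[...,0]<128)&(h[...,1]>150)&(h[...,2]>50)
q=P[m];q=q[(q[:,2]<.05)];print(len(q),q.min(0),q.max(0));
from h import ray
c=cam("top")
for u,v in((525,382),(543,390),(493,440)):print(ray(c,u*.64,v*.64,.015))
E
```

```text
224 [ 0.22861287 -0.28230042  0.00071798] [ 0.34698096 -0.22736558  0.02472941]
[ 0.34859112 -0.24934325  0.015     ]
[ 0.33143113 -0.28558317  0.015     ]
[ 0.23258357 -0.17911515  0.015     ]
```

```bash
cat > g.py <<'E'
from h import *
sf=np.array([.45676,.05124]);yv=np.array([.17493,.98458]);xv=np.array([.98458,-.17493])
def tool():
    s=bot.state();d=np.array(s["eef_pos"][:2])-sf
    f=np.array(s["contact_force"]);print("tool stand mm x %.1f y %.1f z %.1f"%(d@xv*1e3,d@yv*1e3,s["eef_pos"][2]*1e3),"F stand",np.round([f[:2]@xv,f[:2]@yv,f[2]],2),"t",round(s["clock"],2),"rot",R.from_rotvec(s["tcp_rot"]).as_matrix()[:2,1].round(3))
if __name__=="__main__":tool()
E
python3 -m jog '[255,0.1,0,-4,0,255,0.1,0,-5.9,0,255,0.1,0,-5.9,0,255,0.1,0,-5.9,0]'; python3 g.py
```

```text
clock: 3.55
eef_pos: [0.4199, -0.2191, 0.0156]
tcp_rot: [2.404, 2.01, 0.0]
contact_force: [0.4, -0.6, 0.6]
opening: -0.003
tool stand mm x 11.0 y -272.6 z 15.6 F stand [ 0.5  -0.49  0.63] t 3.55 rot [ 0.984 -0.177]
```

```bash
python3 -m jog '[255,0,0,-0.4,0,255,0,0,-0.4,0]'; for i in 1 2; do python3 g.py; done;  python3 -m jog '[255,0,0,0,0]'; python3 g.py
```

```text
clock: 3.8
eef_pos: [0.4203, -0.2193, 0.0122]
tcp_rot: [2.403, 2.009, 0.001]
contact_force: [-0.3, 0.7, 0.2]
opening: 0.002
tool stand mm x 11.4 y -272.7 z 12.2 F stand [-0.38  0.65  0.15] t 3.8 rot [ 0.984 -0.177]
tool stand mm x 11.4 y -272.7 z 12.2 F stand [-0.38  0.65  0.15] t 3.8 rot [ 0.984 -0.177]
clock: 3.92
eef_pos: [0.4204, -0.2193, 0.0125]
tcp_rot: [2.403, 2.009, 0.001]
contact_force: [0.2, 0.9, 0.3]
opening: 0.0
tool stand mm x 11.5 y -272.7 z 12.5 F stand [0.03 0.92 0.25] t 3.92 rot [ 0.984 -0.177]
```

```bash
python3 -m jog '[255,0.33,2.99,0,0,255,0.47,3.78,0,0,255,0.51,4.58,0,0,255,0.55,5.39,0,0,255,0.59,6.19,0,0,255,0.63,7.0,0,0,255,0.63,7.0,0,0]'; python3 g.py; cat > look.py <<'E'
import sys
from f import *
n=sys.argv[1]
from g import tool,sf,xv,yv
tool()
c=cam("top");P=pts(c)
cv2.imwrite(f"pics/t{n}.png",cv2.resize(c["color"][165:265,190:330][...,::-1],(798,570),interpolation=cv2.INTER_CUBIC))
(o,sx,sy,L,W),co,k=stand(c,P);print("stand",o,np.arctan2(-sy[0],sy[1]),L,W)
c=cam("scene");P=pts(c)
cv2.imwrite(f"pics/s{n}.png",cv2.resize(c["color"][130:260,180:350][...,::-1],(785,600),interpolation=cv2.INTER_CUBIC))
E
python3 look.py 2
```

```text
clock: 4.8
eef_pos: [0.4306, -0.1498, 0.0157]
tcp_rot: [2.408, 2.014, -0.004]
contact_force: [0.4, -0.2, -0.5]
opening: -0.0
tool stand mm x 9.5 y -202.5 z 15.7 F stand [ 0.41 -0.16 -0.53] t 4.8 rot [ 0.984 -0.177]
tool stand mm x 9.5 y -202.5 z 15.7 F stand [ 0.41 -0.16 -0.53] t 4.8 rot [ 0.984 -0.177]
stand [0.55479126 0.14562589] -0.17583347991777326 259.4775695800781 200.01901245117188
```

View pics/t2.png

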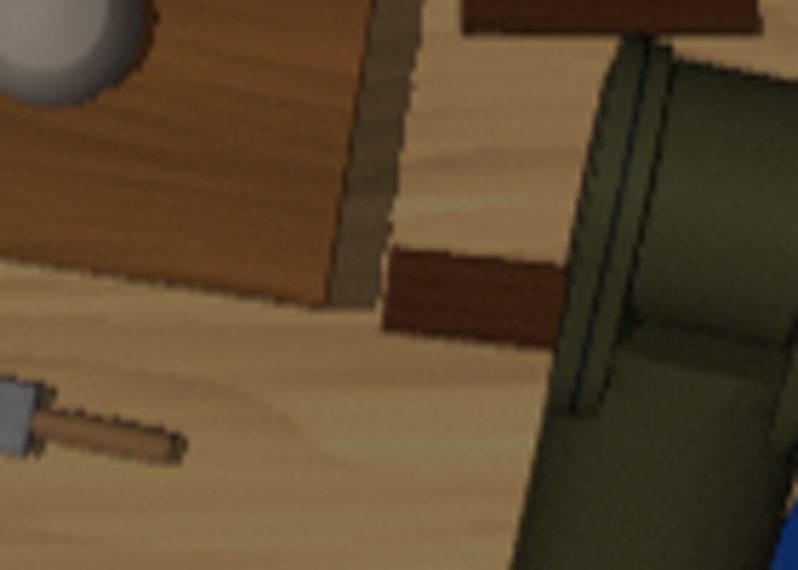

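View pics/s2.png

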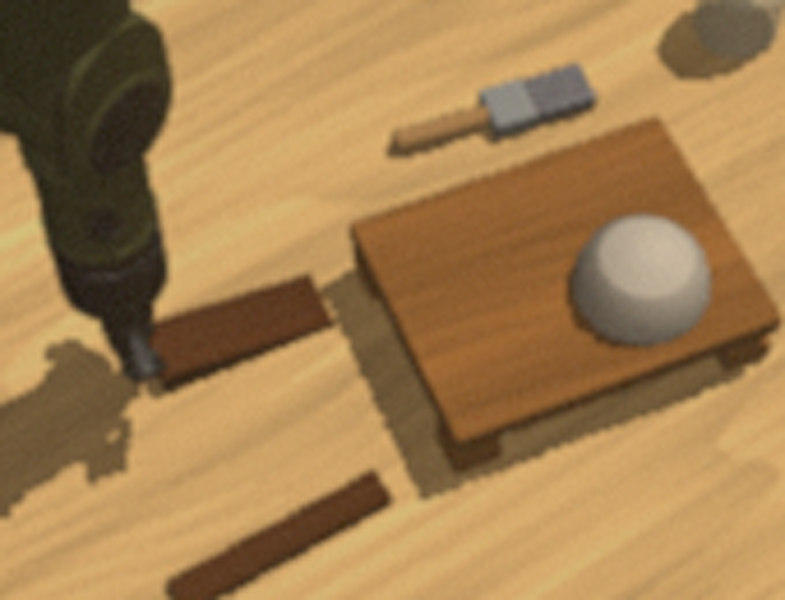

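The crop shows the thin-end corners at (392,250) and (383,330), with the sides running to (565,265) and (555,347). The stand has not moved. Next I'll work out the tip in the stand frame.

```bash
cat > tip.py <<'E'
import sys
from g import *
c=cam("top")
# crop pixel pairs (x,y,height)
a=np.array(sys.argv[1:],float).reshape(-1,3)
for x,y,h in a:
    p=ray(c,190+x/5.7-.5,165+y/5.7-.5,h)[:2]-sf;print(np.round([p@xv*1e3,p@yv*1e3],1))
E
python3 tip.py 390 249 .003 382 330 .003 565 265 .014 555 347 .014
```

```text
[ 24.4 -49. ]
[-22.2 -51.5]
[  29.7 -148.9]
[ -17.3 -150. ]
```

```bash
python3 -m jog '[255,-0.1,-0.6,-0.3,0,255,-1.04,-0.42,-0.3,0,255,-0.93,0.2,-0.3,0,255,-0.76,1.15,-0.3,0,255,-0.59,2.14,-0.3,0,255,-0.41,3.12,-0.3,0,255,-0.41,3.12,-0.3,0]'; python3 look.py 3
```

```text
clock: 5.82
eef_pos: [0.4319, -0.1197, 0.017]
tcp_rot: [-2.407, -2.011, 0.013]
contact_force: [1.1, -0.1, -0.2]
opening: -0.001
tool stand mm x 5.4 y -172.7 z 17.0 F stand [ 1.05  0.08 -0.21] t 5.83 rot [ 0.984 -0.178]
stand [0.55466895 0.14562547] -0.17646171961892293 259.59765625 200.14935302734375
```

View pics/t3.png

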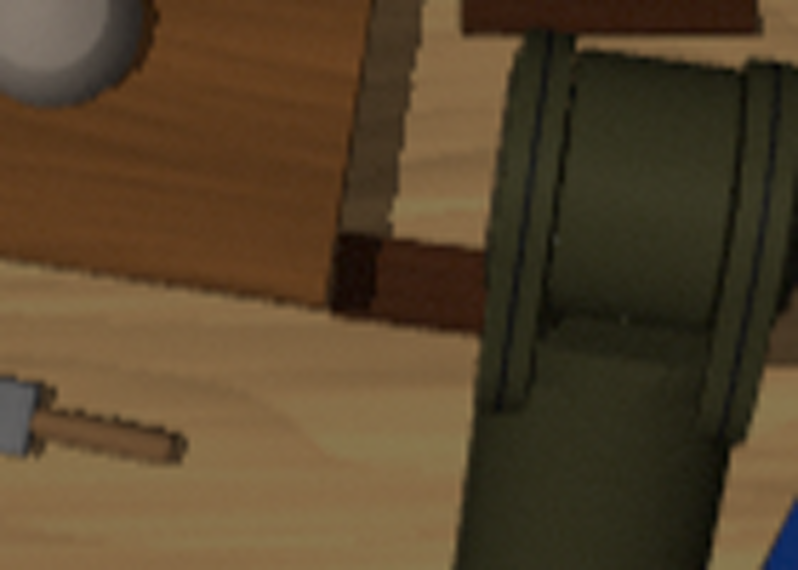

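View pics/s3.png

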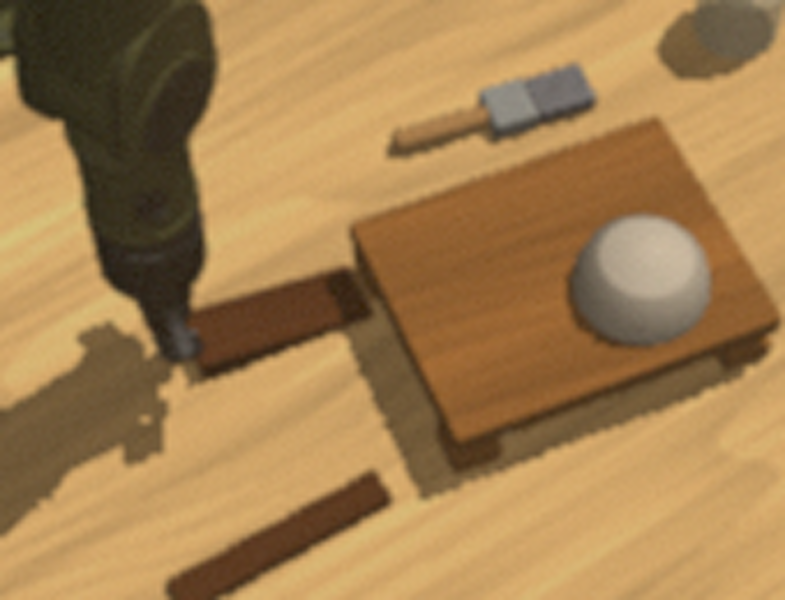

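```bash
python3 tip.py 335 313 .003 480 333 .014 340 235 .003 490 250 .014; python3 -m jog '[255,-0.2,0,-0.8,0,255,-0.2,0,-0.8,0]'; python3 g.py
```

```text
[-16.7 -23.5]
[ -15.9 -106.8]
[ 28.  -19.4]
[  31.7 -105.5]
clock: 6.22
eef_pos: [0.4322, -0.1228, 0.0108]
tcp_rot: [-2.407, -2.005, 0.02]
contact_force: [0.6, 0.0, -0.1]
opening: -0.001
tool stand mm x 6.2 y -175.6 z 10.8 F stand [ 0.57  0.14 -0.07] t 6.22 rot [ 0.983 -0.181]
```

```bash
python3 -m jog '[255,0.09,0.49,-0.2,0,255,-0.04,0.92,-0.2,0,255,-0.16,1.35,-0.2,0,255,-0.18,1.7,-0.2,0,255,-0.18,1.7,-0.2,0]'; python3 look.py 4
```

```text
clock: 6.85
eef_pos: [0.433, -0.1059, 0.0109]
tcp_rot: [-2.403, -2.003, 0.024]
contact_force: [0.1, 0.3, -0.4]
opening: -0.0
tool stand mm x 4.1 y -158.9 z 10.9 F stand [ 0.09  0.34 -0.41] t 6.85 rot [ 0.983 -0.18 ]
stand [0.55477429 0.14562598] -0.17601417539773495 259.50531005859375 200.02073669433594
```

View pics/s4.png

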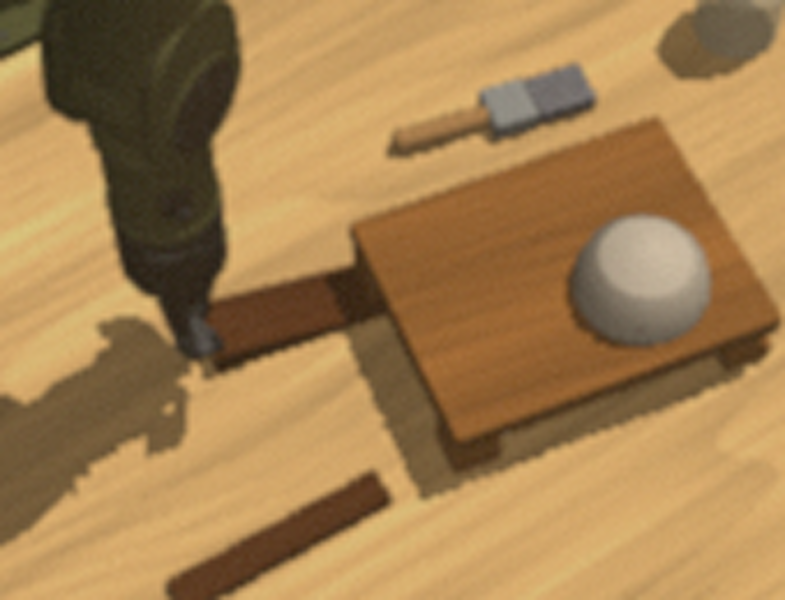

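View pics/t4.png

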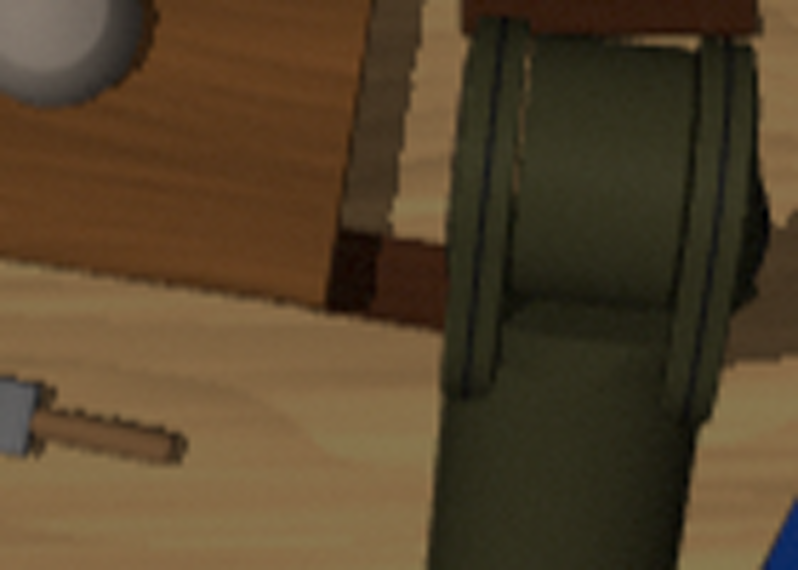

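```bash
python3 tip.py 350 232 .006 345 314 .006 440 243 .015 440 328 .015
```

```text
[ 30.4 -24.9]
[-16.5 -29.3]
[ 31.2 -76.7]
[-16.6 -83.9]
```

The wedge is now parallel to the stand, but its centre sits about 7 mm towards +x. I'll nudge it sideways from its +x face, at mid-length, before the final push.

```bash
python3 -m jog '[255,-0.26,-1.5,0,0,255,-0.26,-1.5,6,0,255,6.0,2.5,6,0,255,6.45,7.2,6,0,255,6.45,7.2,6,0,255,6.45,7.2,3,0,255,6.45,7.2,3,0]'; python3 g.py
```

```text
clock: 7.88
eef_pos: [0.4958, -0.0358, 0.0399]
tcp_rot: [-2.405, -1.998, 0.028]
contact_force: [-0.3, 0.3, 1.0]
opening: 0.001
tool stand mm x 53.7 y -78.9 z 39.9 F stand [-0.37  0.28  0.98] t 7.88 rot [ 0.983 -0.183]
```

```bash
python3 -m jog '[255,0.1,0,-2.9,0,255,0.1,0,-3.1,0,255,0.1,0,-3.1,0,255,-0.5,0.1,-3.1,0,255,-0.9,0.15,-3.1,0,255,-1.2,0.2,-3.1,0,255,-1.2,0.2,-3.1,0]'; python3 look.py 5
```

```text
clock: 8.75
eef_pos: [0.4835, -0.0338, 0.0091]
tcp_rot: [-2.405, -1.998, 0.028]
contact_force: [0.2, 0.0, 0.5]
opening: 0.001
tool stand mm x 41.2 y -79.0 z 9.1 F stand [0.24 0.06 0.53] t 8.75 rot [ 0.983 -0.183]
stand [0.55484979 0.14568323] -0.17646171961892293 259.4205017089844 199.81356811523438
```

View pics/s5.png

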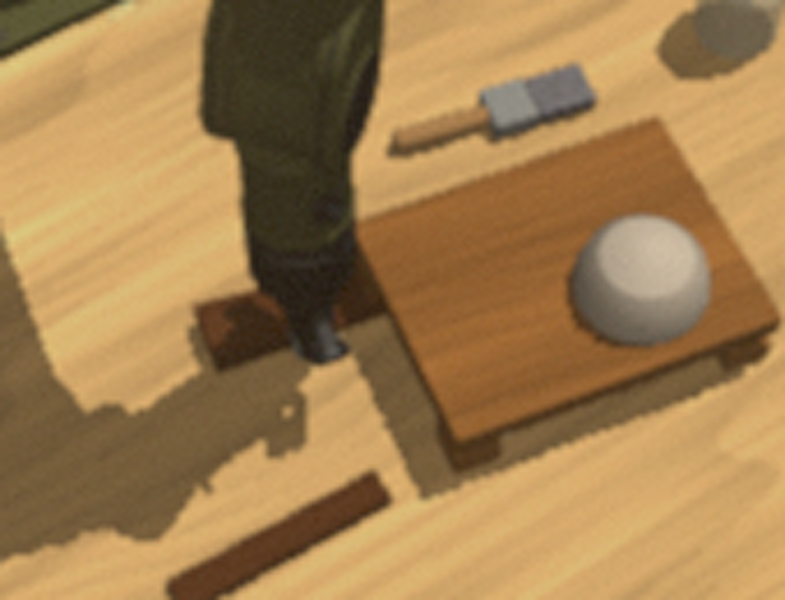

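View pics/t5.png

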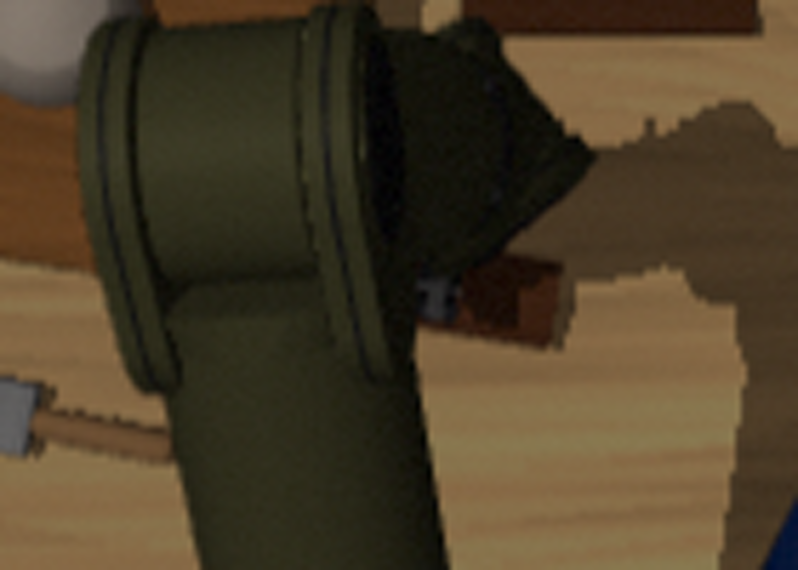

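The finger at scene (320,345) sits against the wedge's +x face. The wedge's back corners in the top crop are at (563,264) and (550,347).

```bash
python3 tip.py 563 264 .024 550 347 .024
```

```text
[  29.3 -147.2]
[ -18.2 -146.7]
```

```bash
python3 -m jog '[255,-0.25,0.04,0,0,255,-0.49,0.09,0,0,255,-0.49,0.09,0,0]'; python3 look.py 6
```

```text
clock: 9.28
eef_pos: [0.4788, -0.0329, 0.0089]
tcp_rot: [-2.405, -1.998, 0.028]
contact_force: [-0.3, 0.5, 0.3]
opening: -0.004
tool stand mm x 36.4 y -79.0 z 8.9 F stand [-0.38  0.44  0.31] t 9.28 rot [ 0.983 -0.183]
stand [0.55477594 0.1456964 ] -0.17646171961892293 259.4205017089844 199.9635772705078
```

View pics/t6.png

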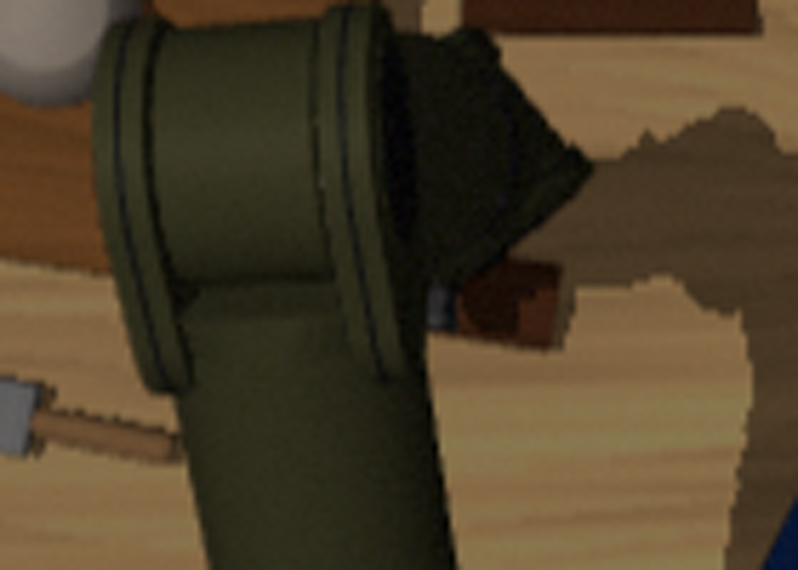

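```bash
python3 tip.py 563 266 .024 551 350 .024; python3 -m jog '[255,-0.3,0.05,0,0,255,-0.35,0.06,0,0,255,-0.35,0.06,0,0]'; python3 look.py 7
```

```text
[  28.2 -147.3]
[ -19.8 -147.5]
clock: 9.8
eef_pos: [0.4755, -0.0324, 0.0089]
tcp_rot: [-2.405, -1.998, 0.028]
contact_force: [0.7, 0.3, 1.1]
opening: -0.004
tool stand mm x 33.0 y -79.0 z 8.9 F stand [0.68 0.43 1.13] t 9.8 rot [ 0.983 -0.183]
stand [0.55477594 0.1456964 ] -0.17646171961892293 259.4205017089844 199.9635772705078
```

View pics/t7.png

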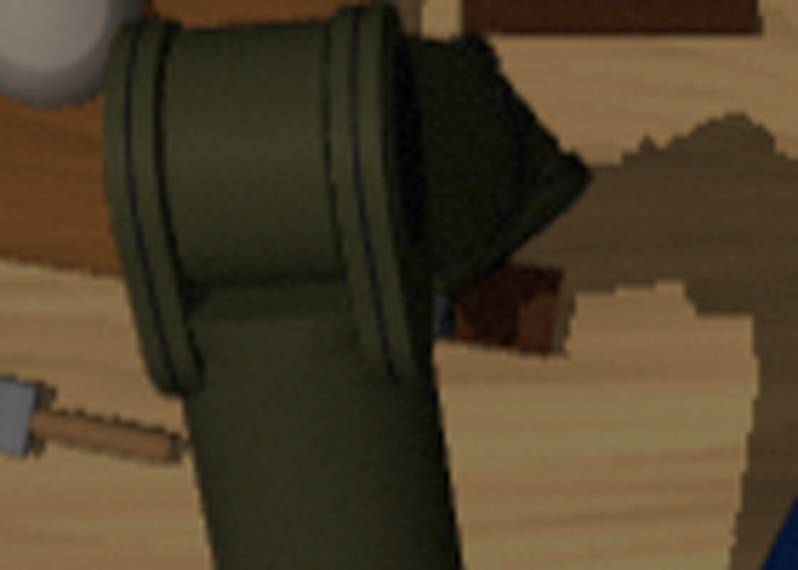

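View pics/s7.png

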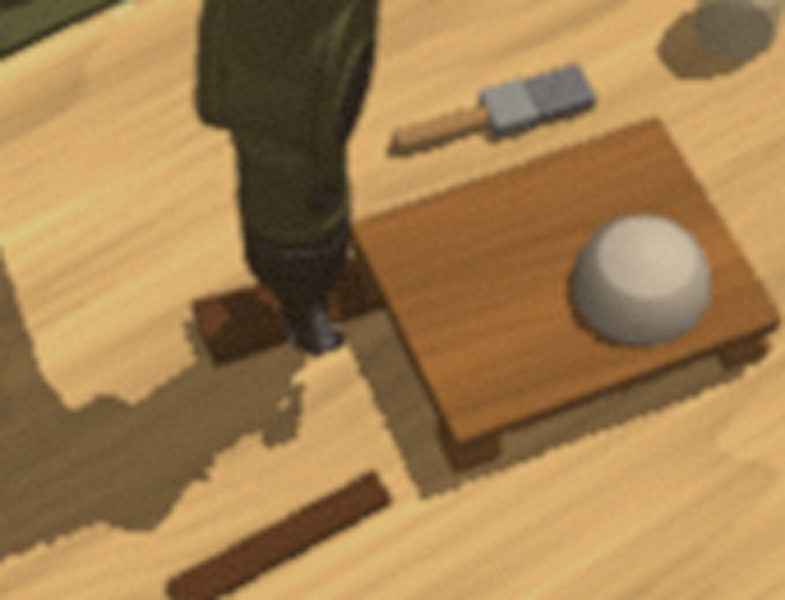

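The wedge's back corners have moved to (562,270) and (551,354), so its centre is now near x = 0. I'll go back behind it.

```bash
python3 tip.py 562 270 .024 551 354 .024; python3 -m jog '[255,1.5,-0.26,0,0.008,255,1.5,-0.26,6,0.008,255,-1,-6,6,0.008,255,-4.9,-8.8,6,0.008,255,-4.9,-8.8,6,0.008,255,-4.9,-8.8,2,0.008,255,-4.9,-8.8,0,0.008,255,-4.9,-8.8,0,0.008]'; python3 look.py 8
```

```text
[  25.9 -147.1]
[ -22.  -147.8]
clock: 10.95
eef_pos: [0.4273, -0.1197, 0.0084]
tcp_rot: [-2.394, -2.006, 0.029]
contact_force: [0.2, 0.6, -0.1]
opening: -0.0
tool stand mm x 0.9 y -173.5 z 8.4 F stand [ 0.08  0.59 -0.07] t 10.95 rot [ 0.984 -0.175]
stand [0.55477899 0.14561484] -0.17583347991777326 259.503662109375 200.0393524169922
```

View pics/t8.png

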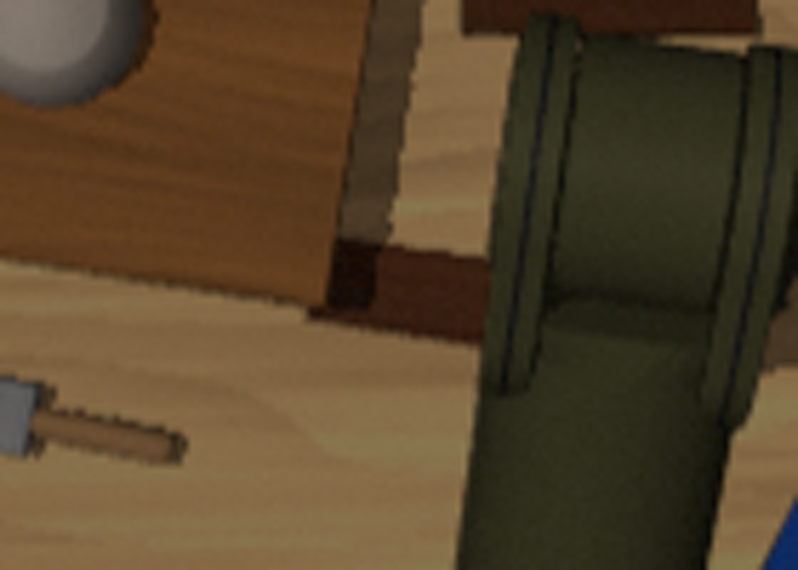

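View pics/s8.png

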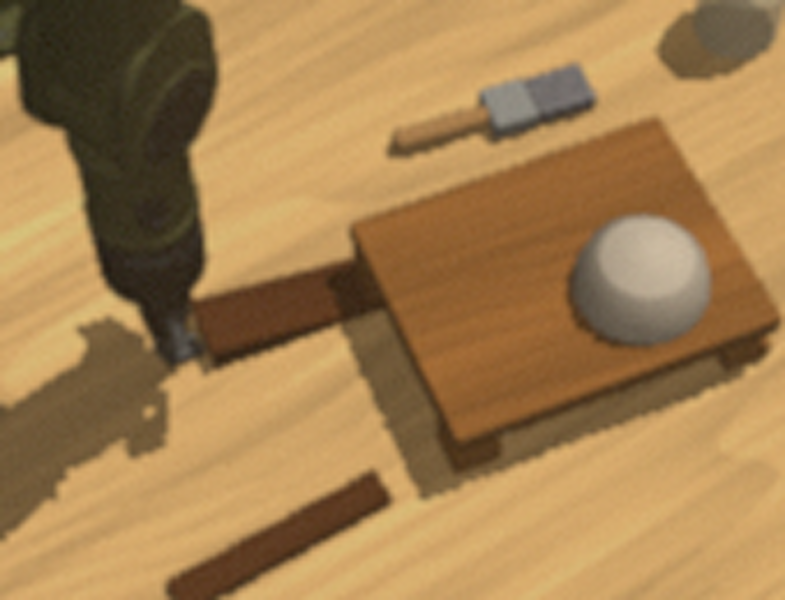

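The tip's -x corner shows just past the deck edge at (308,318). The wedge is centred and parallel. Now I'll creep in and watch the force.

```bash
python3 -m jog '[255,0.24,1.38,0,0,255,0.3,1.67,0,0,255,0.35,1.97,0,0,255,0.35,1.97,0,0]' >/dev/null; python3 g.py; python3 -m jog '[255,0.05,0.29,0,0,255,0.05,0.29,0,0]'>/dev/null; python3 g.py; python3 -m jog '[255,0.05,0.29,0,0,255,0.05,0.29,0,0]'>/dev/null; python3 g.py
```

```text
tool stand mm x 2.2 y -153.8 z 10.2 F stand [ 0.2  -0.41 -0.12] t 11.55 rot [ 0.984 -0.175]
tool stand mm x 2.1 y -150.6 z 10.2 F stand [ 0.35  0.48 -0.63] t 11.8 rot [ 0.984 -0.175]
tool stand mm x 2.0 y -147.3 z 10.2 F stand [-0.74 -0.03 -0.13] t 12.05 rot [ 0.984 -0.175]
```

```bash
python3 -m jog '[255,0.035,0.2,0,0,255,0.035,0.2,0,0]'>/dev/null; python3 g.py;python3 -m jog '[255,0.035,0.2,0,0,255,0.035,0.2,0,0]'>/dev/null; python3 g.py;python3 -m jog '[255,0.035,0.2,0,0,255,0.035,0.2,0,0]'>/dev/null; python3 g.py
```

```text
tool stand mm x 2.0 y -145.1 z 10.1 F stand [ 0.19  1.05 -0.35] t 12.3 rot [ 0.984 -0.175]
tool stand mm x 2.0 y -142.9 z 10.1 F stand [ 0.56 -0.08  0.93] t 12.55 rot [ 0.984 -0.174]
tool stand mm x 2.0 y -142.0 z 10.2 F stand [ 0.5  -5.72 -0.4 ] t 12.8 rot [ 0.984 -0.176]
```

```bash
python3 -m jog '[255,0.035,0.2,0,0,255,0.035,0.2,0,0]'>/dev/null; python3 g.py;python3 -m jog '[255,0.035,0.2,0,0,255,0.035,0.2,0,0]'>/dev/null; python3 g.py
```

```text
tool stand mm x 1.9 y -141.7 z 10.3 F stand [-0.21 -6.21 -1.16] t 13.05 rot [ 0.984 -0.178]
tool stand mm x 1.8 y -141.6 z 10.3 F stand [-0.09 -7.84 -0.24] t 13.3 rot [ 0.983 -0.181]
```

The push jammed at tool y ≈ -142 mm, rising to 6–8 N, which is still below the stand's 10 N sliding limit. I'll back off and check the stand.

```bash
python3 -m jog '[255,-0.25,-1.4,0,0,255,-0.5,-2.8,2,0,255,-0.5,-2.8,5,0,255,-0.5,-2.8,11,0,255,-0.5,-2.8,11,0]'; python3 look.py 9; python3 - <<'E'
from f import *
c=cam("top");P=pts(c);r=stand(c,P);print(r[1])
E
```

```text
clock: 13.92
eef_pos: [0.4304, -0.1177, 0.1233]
tcp_rot: [-2.408, -2.007, 0.033]
contact_force: [1.2, 0.2, -0.2]
opening: 0.0
tool stand mm x 3.6 y -170.9 z 123.3 F stand [ 1.18  0.37 -0.18] t 13.93 rot [ 0.983 -0.18 ]
stand [0.55481165 0.14560904] -0.17583347991777326 259.503662109375 200.0854034423828
[-1.24358554e-04 -8.63121579e-05  6.29933655e-02]
```

View pics/t9.png

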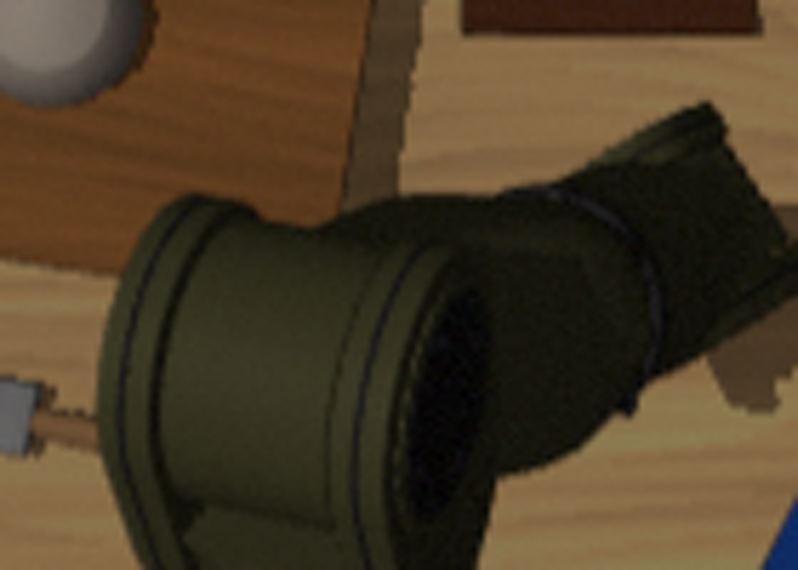

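View pics/s9.png

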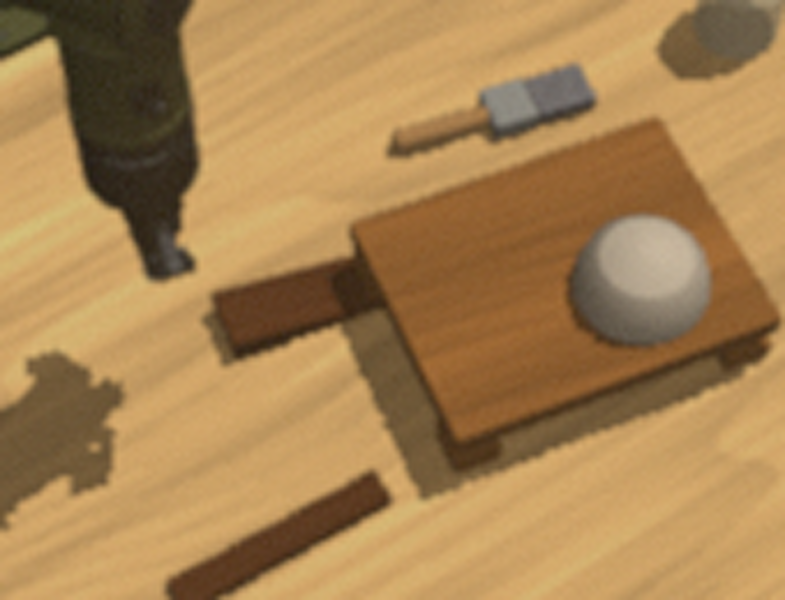

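The stand hasn't moved and is level. In the scene crop the wedge runs from (225,330) in under the corner at (360,270). I'll move over the press point.

```bash
python3 -m jog '[255,1.3,8.0,0,0,255,2.6,16.9,0,0,255,2.6,16.9,0,0,255,2.6,16.9,0,0,255,2.6,16.9,-4.2,0,255,2.6,16.9,-4.2,0]'; python3 g.py
```

```text
clock: 14.82
eef_pos: [0.4521, 0.0527, 0.0758]
tcp_rot: [-2.399, -1.998, 0.043]
contact_force: [-1.1, 0.5, -0.1]
opening: -0.004
tool stand mm x -4.8 y 0.6 z 75.8 F stand [-1.16  0.26 -0.1 ] t 14.82 rot [ 0.983 -0.181]
```

```bash
python3 -m jog '[255,0.45,-0.1,0,0,255,0.45,-0.1,-0.8,0,255,0.45,-0.1,-0.8,0]' >/dev/null; python3 g.py;  python3 -m jog '[255,0,0,-0.2,0,255,0,0,-0.2,0]' >/dev/null; python3 g.py; python3 -m jog '[255,0,0,-0.2,0,255,0,0,-0.2,0]' >/dev/null; python3 g.py
```

```text
tool stand mm x -0.1 y 0.3 z 67.8 F stand [-0.24  0.92 -0.47] t 15.2 rot [ 0.983 -0.181]
tool stand mm x -0.1 y 0.3 z 65.9 F stand [-0.25  0.28  0.54] t 15.45 rot [ 0.983 -0.181]
tool stand mm x 0.0 y 0.3 z 64.2 F stand [-0.16  0.05  3.29] t 15.7 rot [ 0.983 -0.181]
```

```bash
python3 -m jog '[255,0,0,-0.1,0,255,0,0,-0.1,0]' >/dev/null; python3 g.py;  python3 -m jog '[255,0,0,-0.1,0,255,0,0,-0.1,0]' >/dev/null; python3 g.py; python3 -m jog '[255,0,0,-0.1,0,255,0,0,-0.1,0]' >/dev/null; python3 g.py
```

```text
tool stand mm x 0.1 y 0.4 z 64.0 F stand [-1.32 -0.46 12.45] t 15.95 rot [ 0.983 -0.181]
tool stand mm x 0.1 y 0.4 z 64.0 F stand [-1.26 -0.54 13.5 ] t 16.2 rot [ 0.983 -0.182]
tool stand mm x 0.1 y 0.3 z 64.0 F stand [-1.96  0.15 14.88] t 16.45 rot [ 0.983 -0.182]
```

The deck stays at 64.0 mm under 15 N. I'll ease towards about 10–11 N, hold, and check that it is level and the wedge hasn't shifted.

```bash
python3 -m jog '[255,0,0,-0.04,0,255,0,0,-0.04,0,255,0,0,-0.04,0,255,0,0,-0.04,0]' >/dev/null; python3 g.py;  python3 -m jog '[255,0,0,-0.04,0,255,0,0,-0.04,0,255,0,0,-0.04,0,255,0,0,-0.04,0]' >/dev/null; python3 g.py; python3 look.py 10;python3 - <<'E'
from f import *
c=cam("scene");P=pts(c)
r=stand(c,P);print(r[1],r[0][0],r[2])
E
```

```text
tool stand mm x 0.1 y 0.3 z 64.1 F stand [-0.52  1.13  8.45] t 16.95 rot [ 0.983 -0.183]
tool stand mm x 0.0 y 0.4 z 64.1 F stand [-0.7  -0.11  7.05] t 17.45 rot [ 0.983 -0.183]
tool stand mm x 0.0 y 0.4 z 64.1 F stand [-0.7  -0.11  7.05] t 17.45 rot [ 0.983 -0.183]
stand [0.56550964 0.14367688] -0.17583347991777326 259.5655822753906 178.23095703125
[-0.00674648  0.00315053  0.06825289] [0.56051593 0.14491022] 3237
```

View pics/s10.png

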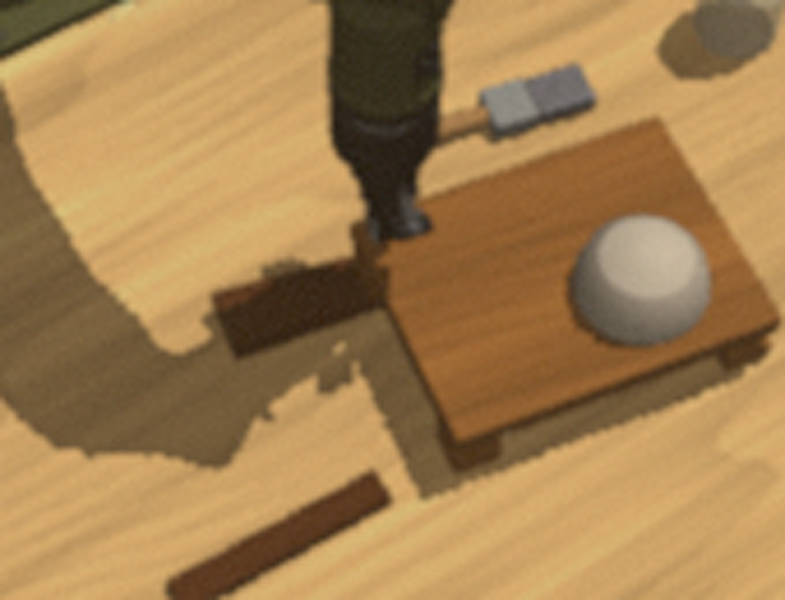

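The fingers press on the corner at (395,230), the wedge's back is still at (225,330) and the stand looks unchanged. The press is now at 7 N, so I'll bring it up to about 11 N.

```bash
python3 -m jog '[255,0,0,-0.08,0,255,0,0,-0.08,0,255,0,0,-0.08,0,255,0,0,-0.08,0]' >/dev/null; python3 g.py;  python3 -m jog '[255,0,0,-0.07,0,255,0,0,-0.07,0,255,0,0,-0.07,0,255,0,0,-0.07,0]' >/dev/null; python3 g.py
```

```text
tool stand mm x 0.0 y 0.4 z 64.0 F stand [-1.27  0.49 10.87] t 18.1 rot [ 0.983 -0.183]
tool stand mm x 0.0 y 0.4 z 64.0 F stand [-1.86  0.29 11.02] t 18.6 rot [ 0.983 -0.183]
```

```bash
python3 - <<'E'
from g import *
c=cam("top");P=pts(c);o=sf+.08*xv+.11*yv
for a,b in((85,-115),(-85,100),(85,118),(60,-60),(-85,-60)):
    p=o+a*xv/1e3+b*yv/1e3;u,v=proj(c,[*p,.064]);u,v=int(round(u)),int(round(v))
    print(a,b,np.median(P[v-1:v+2,u-1:u+2,2]).round(4))
tool(); print(bot.close_job())
E
```

```text
85 -115 0.0615
-85 100 0.7496
85 118 0.0618
60 -60 0.0651
-85 -60 0.6288
tool stand mm x 0.1 y 0.3 z 64.0 F stand [-0.56  0.21 11.04] t 18.65 rot [ 0.983 -0.183]
the job is handed in; nothing more can be done
None
```

The wedge is in under the short foot, the stand holds level on it, and I handed the job in at 18.65 s still pressing down at about 11 N.

**What I did:**
- I pushed the brown wedge along the bench with shut fingers from behind.
- I nudged it sideways about 6 mm to centre it.
- I then pushed it in until it jammed. The push rose from under 1 N to 6–8 N, with the thin end about 28 mm past the foot's outer face. That implies a gap of roughly 7 mm.

**Last checks:**
- **Press test:** the fingertips stayed at 64.0–64.1 mm on the deck above the foot, from 7 N up to 15 N and at the final 11 N. It did not dip, so I did not push the wedge further in.
- **Stand and wedge:** the stand was where it started just before the press. The wedge's back had not shifted during the press test.
- **Other objects:** I saw nothing else disturbed in the views I took and did not touch anything else, but I did not measure the other objects again at the end.

**Checks that were limited or disagreed:**
- During the press the arm hid part of the deck from the top camera. Two of the five height samples landed on the arm, and the other three read 61.5–65.1 mm, scattered by noise.
- The top camera's stand fit during the press was off for the same reason.
- A plane fit from the scene camera during the press showed a slope of about 7 mm per metre, probably because the fingers were in the data.
- I therefore rely mainly on the unchanged fingertip height and the level reading from just before the press.

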